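# Load the end-stop jig and lock its tube section

### The job

Take the brass plate from the bench and lay it flat and lengthwise on the middle of the jig's raised grey bed, between the blue fence and the nose of the yellow tube section, and let go of it. Then pull up the red plunger knob to unlock the tube section, slide the section towards the fence to its next hole, and let the pin go fully home in that hole so that the plate is trapped. Finish while still gripping the knob and holding the pin down in its hole; leave the steel plate, the sanding block and the wax tin where they are.

Things in the scene. Friction and masses are not known exactly. Their poses are not given: they have to be found in the camera images.
- brass_plate: loose brass-coloured flat plate with two 8 mm holes, 44 (its x) x 60 (its y) x 6 mm (z), 0.12 kg; origin at the centre of its underside; lies flat on the bench at the start
- steel_plate: grey steel plate of the same size and shape; a bystander that must stay where it is; origin at the centre of its underside
- sanding_block: brown sanding block 57 x 96 x 32 mm on the green cutting mat, a bystander; origin at the centre of its underside
- wax_tin: round flat white tin, 69 mm across and 26 mm high, a bystander; origin at the centre of its underside
- jig: end-stop jig screwed to the bench: dark steel base plate 90 (its x) x 270 (its y) x 10 mm; origin at the centre of its underside, z up; y is the slide direction and points at the blue fence (70 mm wide, face at y 120, top at z 42). Aluminium inner tube 30 x 30 mm (z 20 to 50, y -130 to 5) with 14 mm lock holes in its top at y -90, -50, -10
- bed (a point): point on the grey raised bed's top (jig x 0, y 88, z 22 mm), axes as the jig's: a good place for the plate's underside centre, its 60 mm side along y. The bed is 34 mm wide in x (y 42 to 120), so the plate overhangs it 5 mm on both sides; the base plate lies 12 mm below
- section (a joint): slide of the yellow outer tube section along the jig's y in m: about 0 at the start, pin in the middle hole; 0.04 = next hole towards the fence. The pin has 2 mm of play either way in a hole. Needs about 2 N to slide, stays where left; range -0.045 to 0.05. The section is 38 mm wide, its top at z 54 over the bench
- nose (a point): middle of the front face of the section's black nose (46 mm wide in x, z 23.5 to 65.5 over the bench), at jig y 18 mm when section = 0 and 58 mm when section = 0.04, so the locked gap to the fence is 62 mm for the 60 mm plate; the nose pushes the plate along the bed
- plunger (a joint): height of the spring plunger in m: 0 = pin fully home (11 mm deep in a hole), 0.016 = fully pulled; the section slides only above 0.011; when between holes the pin rests on the tube at 0.011. The spring pulls it down with 5 N when home, 9 N when fully pulled
- knob (a point): centre of the red ribbed plunger knob (upright cylinder, 24 mm diameter, 24 mm high) on top of the section; 78 mm over the bench when home, its underside at 66 mm and its top at 90 mm; under it a steel housing 22 mm across reaches from z 54 to 64; moves with the section and the plunger; axes as the jig's
- task_lamp: tall black standing lamp behind the jig, fixed; origin under its round foot. Its shade hangs over the bench from 0.12 m in front of the origin (towards the robot) to 0.02 m behind it and 0.09 m to the right to 0.05 m to the left, its lower rim 0.47 m over the bench; keep the wrist on the robot's side of it when swinging across

How it is judged:
By the outcome, as a careful person would: the job done as asked, in the order asked, and still so for the second after the job is handed in, while the arm keeps its last pose, push and grip.
It also fails if it takes over 56 s, if anything falls off the work surface, if the arm or the gripper's body presses on something with over 40 N, if the wrist force passes 120 N, or if a joint passes its speed limit or range.

### The arm

A 6-joint arm with a two-finger parallel gripper is mounted at the origin on a cart in front of the work surface, level with it; the furniture and walls round the work are solid. World frame = base frame: x ahead of the robot, y to its left, z up, the work surface at z = 0. Lengths are in m, angles in rad, forces in N, time in s.
With the tool pointing down it reaches from about 0.3 to 0.875 m from the base axis. Payload 6.4 kg.
Tool frame: the origin (TCP) lies midway between the tips of the shut fingers; the grasp point (between the pads) lies 19 mm behind it; x points along the fingers, y is the direction in which the jaws open and shut, and the axes are right-handed (so a half turn about x gives the same grasp; the last joint's range is limited). The gripper opens to 85 mm and grips with 20 to 120 N. Pads are 22 mm wide; open, the fingers measure 114 mm over their backs; the gripper's body (76 mm by 85 mm) begins 54 mm behind the grasp point. The pads swing forward as they close: fully open they stand 13 mm farther back than shut.
Start: joints at [0.98, 0.181, 1.607, -0, 1.354, -0.206], TCP at [0.216, 0.533, 0.193] pointing down, gripper open.
Joint ranges: [-2.99, 2.99], [-0.89, 2.07], [0.3, 2.58], [-1.14, 4.28], [0, 2.63], [-3.12, 3.12]. Speed limits (rad/s): [2.57, 2.57, 3.01, 3.14, 3.14, 3.14].

### API

Orientations are given as a unit quaternion [w, x, y, z].
In Python, from bench import ctrl gives the robot as it stands.
- The arm moves only by the tool step_arm, never from a script. Its argument "motion" is a list of rows, each a list of 7 numbers: the shift along the tool's x, y, z in mm, then the turn, a rotation vector about the tool's x, y, z in degrees, then the closure in counts, from 0 (fully open) to 255 (shut). In form: [[tx, ty, tz, rx, ry, rz, hand], ...]. A call has 1 to 10 rows; each row is the pose to reach, as a shift and turn from the pose commanded when the call began, along the tool's axes at that moment; what a row does not reach only later rows make up. A row lasts 1/8 s, in which the tool goes at most 62.5 mm and 10.7 degrees, less where a joint would pass 70% of its speed; a pose out of reach is approached as far as the arm can. A call with a gripper value outside its range is refused whole. The fingers move at their own pace and stop on an object; the grip force is fixed at half the most. Time passes only in rows, so rows that repeat a pose let the fingers close. It gives the time, the measured TCP pose, the force and the opening at its end, in the units of the state.
- ctrl.get_obs(): the state, without advancing time (a new reading comes with each control period).
- ctrl.camera(name): name is "side" or "top" or "wrist"; returns (picture, depth): 420x560x3 uint8, red, green, blue; 420x560 float32, m along the optical axis (not along the pixel's ray), 0 where there is no reading.
- ctrl.camera_info(name): a dict with "fx", "fy", "cx", "cy" (pixels), "T" (4x4, takes a point from camera to world coordinates); the wrist camera has in their place "hand_eye" (4x4, takes a point from camera to tool coordinates, whose origin is the TCP and whose axes are the tool frame's). Camera axes: x right, y down, z forward; pixel columns grow to the right and rows downward; lengths in m; the calibration is good to about 2 mm. A picture is of the moment at which its call begins: read the wrist's pose just before it. camera_info takes no time and is no camera call.
- ctrl.hand_in(): hands the job in, once; it reports no verdict.
The state is a dict: "time_s": time; "q": joint angles; "dq": joint speeds; "joint_efforts": joint torques, N m; "eef_pos": TCP position; "eef_rot": TCP orientation; "wrist_force": force on the tool from outside, world axes, zero at the start; "torque": the same for the moment, N m; "opening": opening from 0.0 (shut) to 1.0 (fully open).
Only numpy, scipy, OpenCV 4.12 (cv2) and the standard library are available. Lean on these libraries where they do the work, as an engineer would, in place of code of your own. Each camera call takes 0.05 s, during which the arm holds its last target. There are 200 camera calls.

## Working session

There is one attempt and no reset: what is moved stays moved. The work goes in short steps, Python scripts to look and compute and a tool call to move; the robot and the scene stay as the last step left them, time stands still between calls to the robot, and variables do not carry over. Pictures are saved under pics/ and viewed, about 8 in all and at most 12, crops included, and the job is handed in when it is done.

Besides the shell and the picture viewer there is one more tool, called in YAML: its name, and indented under it one key for each argument. step_arm: Moves the arm, as the interface text tells. Its arguments: {"type":"object","properties":{"motion":{"type":"array","items":{"type":"array","items":{"type":"number"}}}},"required":["motion"]}

```bash
mkdir -p pics; cat > h.py <<'E'
import numpy as np, cv2
from bench import ctrl
from scipy.spatial.transform import Rotation as R
def snap(n,f):
    o=ctrl.get_obs(); p,d=ctrl.camera(n); cv2.imwrite(f'pics/{f}.png',p[:,:,::-1]); np.savez(f'pics/{f}.npz',p=p,d=d,T=camT(n,o)); return p,d
def rot(o): 
    q=o['eef_rot']; return R.from_quat([q[1],q[2],q[3],q[0]])
def camT(n,o):
    i=ctrl.camera_info(n)
    if n!='wrist': return np.array(i['T'])
    T=np.eye(4);T[:3,:3]=rot(o).as_matrix();T[:3,3]=o['eef_pos'];return T@np.array(i['hand_eye'])
def px(n,f,u,v,z=None):
    """world pt: from depth, or on plane z"""
    s=np.load(f'pics/{f}.npz');T=s['T'];i=ctrl.camera_info(n)
    r=np.array([(u-i['cx'])/i['fx'],(v-i['cy'])/i['fy'],1.])
    if z is None: k=float(s['d'][int(v),int(u)])
    else: k=(z-T[2,3])/(T[:3,:3]@r)[2]
    return T[:3,:3]@(r*k)+T[:3,3]
E
python3 - <<'E'
from h import *
np.set_printoptions(precision=4,suppress=True)
snap('top','top0'); snap('side','side0')
o=ctrl.get_obs(); print(o); print(rot(o).as_matrix()); print(ctrl.camera_info('top')['T'],ctrl.camera_info('wrist'))
E
```

```text
{'time_s': 0.1, 'q': array([ 0.9797,  0.1815,  1.6079, -0.    ,  1.3538, -0.2063]), 'dq': array([-0.0011, -0.0008, -0.0033,  0.0013, -0.0018, -0.0022]), 'joint_efforts': array([  0.0002, -44.588 , -35.2238,  -0.0004,   0.0042,  -0.    ]), 'eef_pos': array([0.2155, 0.5325, 0.1923]), 'eef_rot': array([ 0.6938,  0.1347,  0.6943, -0.1357]), 'wrist_force': array([-0.2707,  0.2236, -0.2915]), 'torque': array([-0.0213,  0.0263, -0.0353]), 'opening': 0.9994890491243265}
[[-0.0009  0.3754  0.9269]
 [-0.0013  0.9269 -0.3754]
 [-1.     -0.0016 -0.0003]]
[[-0.0244 -0.9965  0.0796  0.4596]
 [-0.9995  0.026   0.0194 -0.0896]
 [-0.0214 -0.0791 -0.9966  1.5065]
 [ 0.      0.      0.      1.    ]] {'fx': 334.74026170784316, 'fy': 334.74026170784316, 'cx': 282.82621991466306, 'cy': 206.9661256320835, 'hand_eye': array([[-0.0004, -0.3252,  0.9457, -0.1802],
       [ 1.    , -0.0004,  0.0003, -0.0007],
       [ 0.0003,  0.9457,  0.3252, -0.0851],
       [ 0.    ,  0.    ,  0.    ,  1.    ]])}
```

View pics/top0.png

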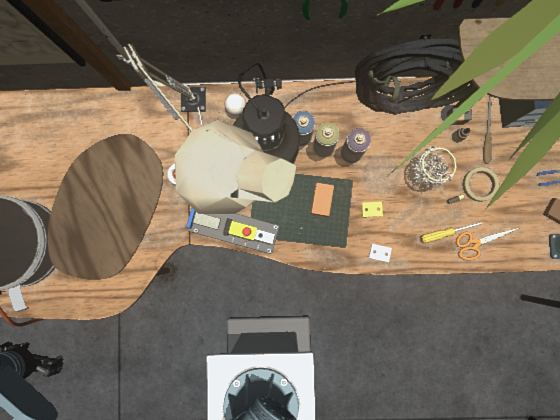

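View pics/side0.png

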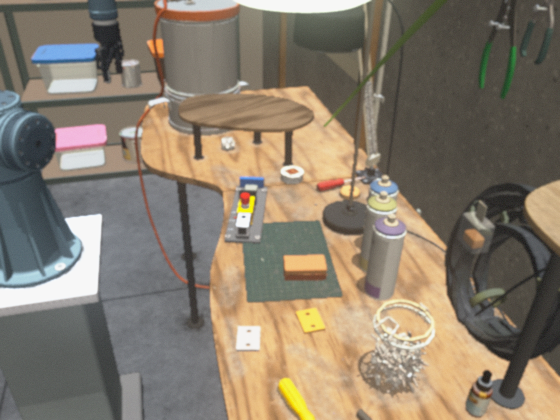

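```bash
python3 - <<'E'
from h import *
np.set_printoptions(precision=4,suppress=True)
i=ctrl.camera_info('top');print(i['fx'],i['cx'],i['cy'])
for nm,u,v,z in [('brass',372.5,209,.006),('steel',380,253,.006),('knob',247,231,.09),('fence',192,219,.042),('tin',172,175,None),('lamp',265,115,None)]:
    print(nm,px('top','top0',u,v),px('top','top0',u,v,z) if z else '')
for nm,u,v,z in [('brass',311,320,.006),('steel',248,338,.006),('knob',245,197,.09),('fence',252,182,.042),('tin',291,174,.026),('lampfoot',348,215,0)]:
    print(nm,px('side','side0',u,v),px('side','side0',u,v,z))
p=np.load('pics/top0.npz')['p']; 
a=cv2.resize(p[180:270,160:410],None,fx=3.2,fy=3.2,interpolation=cv2.INTER_CUBIC); 
b=cv2.resize(np.load('pics/side0.npz')['p'][150:360,200:350],None,fx=1.7,fy=1.4)
cv2.imwrite('pics/c0.png',a[:,:,::-1])
E
```

```text
493.6645030870836 276.3316778588557 210.4267121400863
brass [ 0.5764 -0.3532  0.0027] [ 0.5762 -0.3526  0.006 ]
steel [ 0.4425 -0.3702  0.0038] [ 0.4426 -0.3698  0.006 ]
knob [0.5156 0.0236 0.0915] [0.5157 0.0237 0.09  ]
fence [0.5578 0.192  0.0372] [0.5575 0.1911 0.042 ]
tin [0.6952 0.2553 0.0192] 
lamp [ 0.6849 -0.0588  0.6964] 
brass [ 0.5781 -0.3532  0.0054] [ 0.5779 -0.3537  0.006 ]
steel [ 0.4432 -0.3723  0.0061] [ 0.4432 -0.3722  0.006 ]
knob [0.5154 0.0177 0.0877] [0.5147 0.0139 0.09  ]
fence [0.5684 0.1899 0.0286] [0.5637 0.1668 0.042 ]
tin [0.6909 0.2145 0.0269] [0.6914 0.2162 0.026 ]
lampfoot [ 0.7779 -0.0304  0.0264] [0.7946 0.007  0.    ]
```

View pics/c0.png

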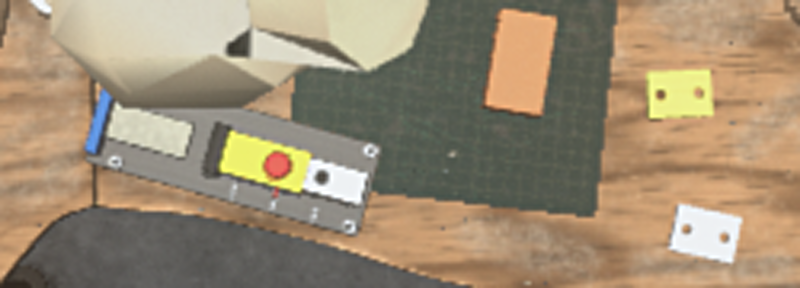

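```bash
cat >> h.py <<'E'
def goal(p,yaw):
    """tool x down, tool y at yaw (deg, world); prints shift mm, rotvec deg from now"""
    o=ctrl.get_obs(); a=np.radians(yaw); y=np.array([np.cos(a),np.sin(a),0]); x=np.array([0,0,-1.]); M=np.c_[x,y,np.cross(x,y)]
    R0=rot(o); print('shift',R0.inv().apply(np.array(p)-o['eef_pos'])*1e3,'rot',np.degrees((R0.inv()*R.from_matrix(M)).as_rotvec()),'F',o['wrist_force'],'op',o['opening'],'t',o['time_s'])
def rect(cam,f,lo,hi,z,box=None):
    s=np.load(f'pics/{f}.npz'); m=cv2.inRange(cv2.cvtColor(s['p'],cv2.COLOR_RGB2HSV),lo,hi)
    if box: k=np.zeros_like(m);u0,v0,u1,v1=box;k[v0:v1,u0:u1]=1;m=m*k
    n,l,st,_=cv2.connectedComponentsWithStats(m); b=1+np.argmax(st[1:,4]); v,u=np.nonzero(l==b)
    W=np.array([px(cam,f,a,c,z)[:2] for a,c in zip(u,v)]); r=cv2.minAreaRect((W*1e3).astype(np.float32)); print(f,'rect mm',r,'n',len(u)); return r
E
python3 - <<'E'
from h import *
np.set_printoptions(precision=4,suppress=True)
rect('top','top0',(22,100,120),(35,255,255),.006,(355,195,390,222))
rect('top','top0',(100,100,80),(125,255,255),.042,(180,200,205,235))
for c in [(115,161),(349,227),(371,150)]: print(px('top','top0',160+c[0]/3.2,180+c[1]/3.2,.01))
goal([.577,-.353,.16],0)
E
```

```text
top0 rect mm ((577.759521484375, -351.0171813964844), (60.87049102783203, 45.71063232421875), 88.51670837402344) n 295
top0 rect mm ((561.8663330078125, 195.89263916015625), (10.551273345947266, 57.79082489013672), 74.03614044189453) n 66
[0.5249 0.1856 0.01  ]
[ 0.4569 -0.0355  0.01  ]
[ 0.5291 -0.058   0.01  ]
shift [  33.1413 -684.9636  667.4726] rot [67.9512  0.038   0.0904] F [-0.2707  0.2236 -0.2915] op 0.9994890491243265 t 0.1
```

step_arm:
  motion:
    - [3, -43, 42, 6, 0, 0, 0]
    - [6, -86, 84, 12, 0, 0, 0]
    - [9, -129, 125, 18, 0, 0, 0]
    - [12, -172, 167, 24, 0, 0, 0]
    - [15, -214, 209, 30, 0, 0, 0]
    - [18, -257, 250, 36, 0, 0, 0]
    - [20, -300, 292, 42, 0, 0, 0]
    - [22, -343, 334, 48, 0, 0, 0]
    - [24, -386, 376, 54, 0, 0, 0]
    - [26, -428, 417, 60, 0, 0, 0]

```text
time_s: 1.35
eef_pos: [0.4419, -0.0223, 0.167]
eef_rot: [0.533, 0.465, 0.533, -0.465]
wrist_force: [0.4, -0.2, -0.4]
opening: 1.0
```

```bash
python3 - <<'E'
from h import *
np.set_printoptions(precision=4,suppress=True)
goal([.577,-.351,.14],-1.5)
E
```

```text
shift [ 26.9523  89.6399 343.9111] rot [ 9.2242 -0.0081 -0.014 ] F [ 0.4154 -0.1603 -0.4487] op 1.000158234133833 t 1.35
```

step_arm:
  motion:
    - [5, 15, 58, 2, 0, 0, 0]
    - [9, 30, 115, 4, 0, 0, 0]
    - [14, 45, 172, 5, 0, 0, 0]
    - [18, 60, 230, 7, 0, 0, 0]
    - [23, 75, 287, 8, 0, 0, 0]
    - [27, 90, 344, 9.2, 0, 0, 0]
    - [27, 90, 344, 9.2, 0, 0, 0]
    - [27, 90, 344, 9.2, 0, 0, 0]

```text
time_s: 2.35
eef_pos: [0.5778, -0.348, 0.139]
eef_rot: [0.494, 0.506, 0.495, -0.505]
wrist_force: [-0.4, 1.4, -0.0]
opening: 0.999
```

```bash
python3 - <<'E'
from h import *
np.set_printoptions(precision=4,suppress=True)
snap('wrist','w1')
r=rect('wrist','w1',(20,90,100),(36,255,255),.006)
goal([.577,-.351,.02],-1.5)
E
```

```text
w1 rect mm ((574.5494384765625, -359.3088073730469), (44.87433624267578, 46.97657775878906), 1.5826243162155151) n 1760
shift [119.6684  -0.8367   3.6539] rot [ 0.2783 -0.0592  0.0484] F [-0.8563  0.6402  0.582 ] op 1.0007997319555861 t 2.4
```

View pics/w1.png

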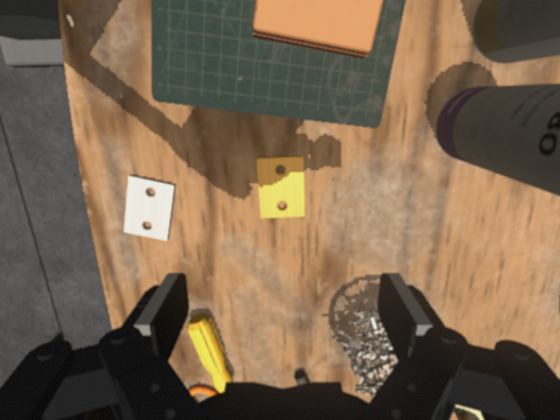

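```bash
python3 - <<'E'
from h import *
np.set_printoptions(precision=4,suppress=True)
P=np.array([px('wrist','w1',u,v,.006) for u,v in [(257,157.5),(303.5,156.5),(305.5,217),(260,218.5)]]);print(P,P.mean(0))
print(np.degrees(np.arctan2(*(P[0]-P[3]+P[1]-P[2])[:2])))
goal(list(P.mean(0)[:2])+[.03],-1.5)
E
```

```text
[[ 0.5525 -0.3219  0.006 ]
 [ 0.5963 -0.3219  0.006 ]
 [ 0.5981 -0.3827  0.006 ]
 [ 0.5526 -0.3833  0.006 ]] [ 0.5749 -0.3524  0.006 ]
-0.9080789137066901
shift [109.6687  -2.9618   5.1349] rot [ 0.2783 -0.0592  0.0484] F [-0.8563  0.6402  0.582 ] op 1.0007997319555861 t 2.4
```

step_arm:
  motion:
    - [40, -1, 2, -0.5, 0, 0, 80]
    - [80, -2, 4, -1, 0, 0, 80]
    - [110, -2.5, 5, -1, 0, 0, 80]
    - [124, -2.5, 5, -1, 0, 0, 80]
    - [130, -2.5, 5, -1, 0, 0, 80]
    - [130, -2.5, 5, -1, 0, 0, 80]
    - [130, -2.5, 5, -1, 0, 0, 80]

```text
time_s: 3.28
eef_pos: [0.5767, -0.3541, 0.0117]
eef_rot: [0.5, 0.501, 0.498, -0.501]
wrist_force: [-0.3, 0.1, 0.1]
opening: 0.688
```

```bash
python3 - <<'E'
from h import *
np.set_printoptions(precision=4,suppress=True)
goal([.575,-.352,.0],-.5)
snap('wrist','w2')
E
```

```text
shift [11.6874 -1.7337 -2.0666] rot [ 0.2649  0.0918 -0.1049] F [-0.3018  0.0674  0.0536] op 0.6878902134439059 t 3.275
```

View pics/w2.png

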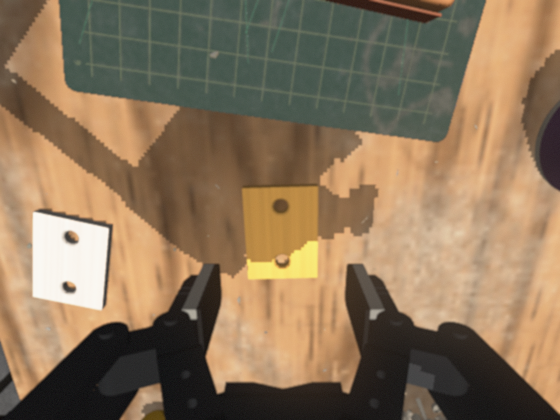

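```bash
python3 - <<'E'
from h import *
np.set_printoptions(precision=4,suppress=True)
P=np.array([px('wrist','w2',u,v,.006) for u,v in [(243,186.5),(318.5,185),(318.5,278),(247,279.5)]]);print(P,P.mean(0))
goal(list(P.mean(0)[:2])+[0],-.5)
i=ctrl.camera_info('wrist');H=np.linalg.inv(np.array(i['hand_eye']))
for x in [0,-.006,-.019]:
  q=H[:3,:3]@[x,0,0]+H[:3,3]; print(x,i['fx']*q[0]/q[2]+i['cx'],i['fy']*q[1]/q[2]+i['cy'])
E
```

```text
[[ 0.5525 -0.3217  0.006 ]
 [ 0.5959 -0.3211  0.006 ]
 [ 0.5978 -0.382   0.006 ]
 [ 0.5524 -0.3828  0.006 ]] [ 0.5746 -0.3519  0.006 ]
shift [11.5618 -1.9668 -2.1721] rot [ 0.2579  0.0871 -0.0971] F [-0.0851 -0.0484  0.4829] op 0.6841647676498332 t 3.325
0 285.2802352822821 241.75174071156118
-0.006 285.3610326576684 246.17516529713916
-0.019 285.5536097818882 256.7182105609427
```

step_arm:
  motion:
    - [8, -2, -2, 0.3, 0, 0, 80]
    - [10, -2, -2, 0.3, 0, 0, 80]
    - [12, -2, -2, 0.3, 0, 0, 80]
    - [12, -2, -2, 0.3, 0, 0, 80]

```text
time_s: 3.82
eef_pos: [0.5737, -0.3514, -0.0022]
eef_rot: [-0.497, -0.502, -0.498, 0.502]
wrist_force: [-0.6, 0.2, 0.8]
opening: 0.685
```

step_arm:
  motion:
    - [0, 0, 0, 0, 0, 0, 110]
    - [0, 0, 0, 0, 0, 0, 150]
    - [0, 0, 0, 0, 0, 0, 200]
    - [0, 0, 0, 0, 0, 0, 255]
    - [0, 0, 0, 0, 0, 0, 255]
    - [0, 0, 0, 0, 0, 0, 255]

```text
time_s: 4.58
eef_pos: [0.5738, -0.3515, -0.0019]
eef_rot: [-0.498, -0.502, -0.498, 0.502]
wrist_force: [0.1, -0.2, -0.1]
opening: 0.004
```

```bash
python3 - <<'E'
from h import *
np.set_printoptions(precision=4,suppress=True)
snap('wrist','w3'); o=ctrl.get_obs();print(o['wrist_force'],o['eef_pos'],o['opening'])
E
```

```text
[ 0.3661 -0.7581  0.0492] [ 0.5738 -0.3514 -0.0019] -0.001207721451555709
```

View pics/w3.png

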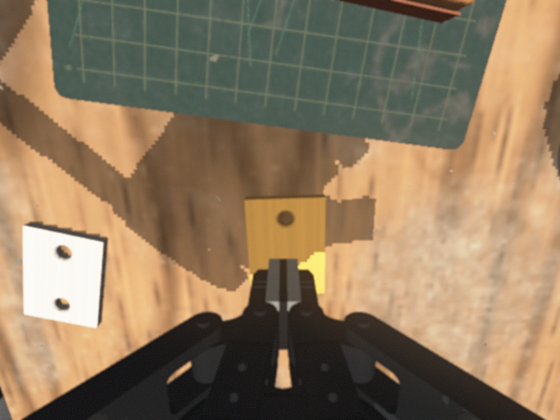

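```bash
python3 - <<'E'
from h import *
np.set_printoptions(precision=4,suppress=True)
for f,l in [('w3',[(286,245),(246,198),(325,196),(260,240),(310,240),(200,240),(150,330),(285,262),(285,275),(270,285),(300,285),(60,280)]),('w1',[(290,190),(220,200),(340,200)])]:
  for u,v in l: print(f,u,v,px('wrist',f,u,v))
i=ctrl.camera_info('wrist');H=np.linalg.inv(np.array(i['hand_eye']))
for x,z in [(0,-.011),(-.004,-.011),(-.008,-.011)]:
  q=H[:3,:3]@[x,0,z]+H[:3,3]; print(x,z,i['fx']*q[0]/q[2]+i['cx'],i['fy']*q[1]/q[2]+i['cy'])
E
```

```text
w3 286 245 [ 0.5742 -0.3501  0.0054]
w3 246 198 [ 0.5525 -0.3224  0.0038]
w3 325 196 [ 0.5962 -0.3231 -0.0006]
w3 260 240 [ 0.5594 -0.3472  0.0046]
w3 310 240 [ 0.5877 -0.3471  0.0055]
w3 200 240 [ 0.5242 -0.3488  0.0002]
w3 150 330 [ 0.4856 -0.4129 -0.0011]
w3 285 262 [ 0.5734 -0.3404  0.0436]
w3 285 275 [ 0.5733 -0.3405  0.0548]
w3 270 285 [ 0.5673 -0.3404  0.0626]
w3 300 285 [ 0.5796 -0.3443  0.0566]
w3 60 280 [ 0.4409 -0.3713  0.0056]
w1 290 190 [ 0.5831 -0.3545  0.0055]
w1 220 200 [ 0.513  -0.3649  0.0001]
w1 340 200 [ 0.633  -0.3675  0.0002]
0 -0.011 285.3163342105073 224.4286850422671
-0.004 -0.011 285.37139108546796 227.0591302868354
-0.008 -0.011 285.42868249337613 229.79633452507775
```

```bash
python3 - <<'E'
from h import *
np.set_printoptions(precision=4,suppress=True)
for u in (275,285,296):
  for v in (256,258,260,264,268,272,280): print(u,v,px('wrist','w3',u,v))
p,d=snap('side','side1')
cv2.imwrite('pics/c1.png',cv2.resize(p[200:360,210:400],None,fx=4,fy=3.6,interpolation=cv2.INTER_CUBIC)[:,:,::-1])
E
```

```text
275 256 [ 0.5678 -0.3572  0.0051]
275 258 [ 0.5688 -0.3404  0.0397]
275 260 [ 0.5689 -0.3402  0.0421]
275 264 [ 0.5689 -0.3405  0.0451]
275 268 [ 0.569  -0.3405  0.0488]
275 272 [ 0.5691 -0.3405  0.0523]
275 280 [ 0.5692 -0.3404  0.0588]
285 256 [ 0.5735 -0.3572  0.005 ]
285 258 [ 0.5734 -0.3401  0.0404]
285 260 [ 0.5734 -0.3403  0.0419]
285 264 [ 0.5734 -0.3405  0.0453]
285 268 [ 0.5734 -0.3408  0.0482]
285 272 [ 0.5733 -0.3405  0.0523]
285 280 [ 0.5733 -0.3407  0.0584]
296 256 [ 0.5799 -0.357   0.0056]
296 258 [ 0.5785 -0.3405  0.0397]
296 260 [ 0.5785 -0.3406  0.0414]
296 264 [ 0.5783 -0.3403  0.0456]
296 268 [ 0.5782 -0.3407  0.0485]
296 272 [ 0.578  -0.3406  0.0522]
296 280 [ 0.5778 -0.3403  0.0592]
```

View pics/c1.png

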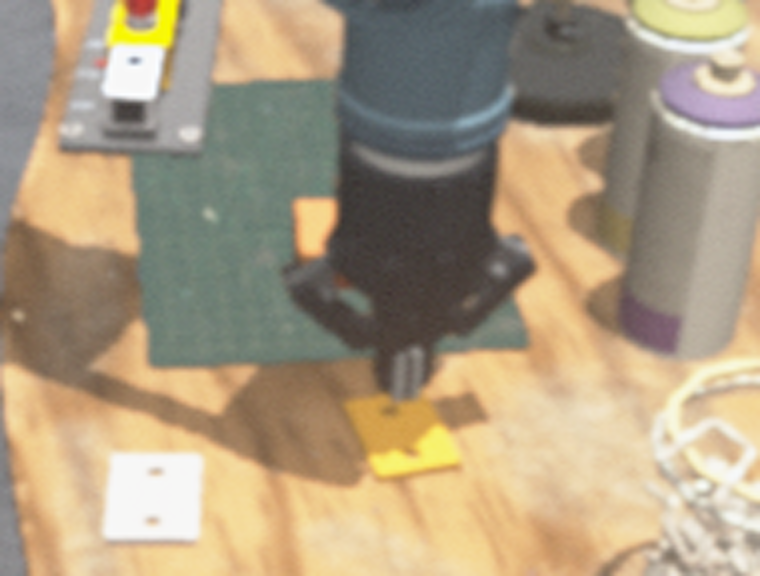

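step_arm:
  motion:
    - [0, 0, 0, 0, 0, 0, 110]
    - [0, 0, 0, 0, 0, 0, 110]
    - [0, 0, 0, 0, 0, 0, 110]
    - [0, 0, 0, 0, 0, 0, 110]

```text
time_s: 5.18
eef_pos: [0.5738, -0.3514, -0.0019]
eef_rot: [0.498, 0.502, 0.498, -0.502]
wrist_force: [-0.1, -0.2, 0.5]
opening: 0.572
```

```bash
python3 - <<'E'
from h import *
np.set_printoptions(precision=4,suppress=True)
snap('wrist','w4'); o=ctrl.get_obs();print(o['eef_pos'],o['opening'])
def tips(f,ez):
  s=np.load(f'pics/{f}.npz');
  for rng in (range(180,280,3),range(290,380,3)):
    out=[]
    for u in rng:
      for v in range(240,300):
        w=px('wrist',f,u,v)
        if w[2]>.02: out.append((u,v,*np.round(w,4))); break
    out.sort(key=lambda a:a[4]); print(f,ez,out[:4])
tips('w2',.0117);tips('w4',o['eef_pos'][2]);tips('w1',.139)
E
```

```text
[ 0.5738 -0.3514 -0.0019] 0.5685587813152766
w2 0.0117 [(219, 265, np.float64(0.5456), np.float64(-0.3461), np.float64(0.0539)), (210, 263, np.float64(0.5424), np.float64(-0.343), np.float64(0.0575)), (213, 263, np.float64(0.5438), np.float64(-0.343), np.float64(0.0576)), (204, 263, np.float64(0.5398), np.float64(-0.3429), np.float64(0.0578))]
w2 0.0117 [(347, 263, np.float64(0.6045), np.float64(-0.3444), np.float64(0.0557)), (356, 263, np.float64(0.6083), np.float64(-0.3438), np.float64(0.0569)), (350, 263, np.float64(0.6054), np.float64(-0.3433), np.float64(0.0577)), (362, 263, np.float64(0.6108), np.float64(-0.3433), np.float64(0.0577))]Traceback (most recent call last):
  File "<stdin>", line 13, in <module>
  File "<stdin>", line 10, in tips
  File "h.py", line 14, in px
    s=np.load(f'pics/{f}.npz');T=s['T'];i=ctrl.camera_info(n)
                                          ~~~~~~~~~~~~~~~~^^^
ValueError: time passes only in moves, steps and waits
```

step_arm:
  motion:
    - [0, 0.8, 0.4, 0, 0, 0, 85]
    - [10, 0.8, 0.4, 0, 0, 0, 85]
    - [25, 0.8, 0.4, 0, 0, 0, 85]
    - [34, 0.8, 0.4, 0, 0, 0, 85]
    - [37, 0.8, 0.4, 0, 0, 0, 85]
    - [37, 0.8, 0.4, 0, 0, 0, 85]

```text
time_s: 5.98
eef_pos: [0.5745, -0.3518, -0.0393]
eef_rot: [-0.497, -0.502, -0.498, 0.502]
wrist_force: [-0.8, -0.6, 0.8]
opening: 0.668
```

step_arm:
  motion:
    - [1, 0, 0, 0, 0, 0, 85]
    - [1, 0, 0, 0, 0, 0, 85]

```text
time_s: 6.22
eef_pos: [0.5749, -0.3521, -0.0395]
eef_rot: [0.498, 0.502, 0.497, -0.502]
wrist_force: [-0.2, 0.4, 1.0]
opening: 0.667
```

step_arm:
  motion:
    - [1, 0, 0, 0, 0, 0, 85]
    - [1.3, 0, 0, 0, 0, 0, 100]
    - [1.3, 0, 0, 0, 0, 0, 120]
    - [1.3, 0, 0, 0, 0, 0, 160]
    - [1.3, 0, 0, 0, 0, 0, 255]
    - [1.3, 0, 0, 0, 0, 0, 255]

```text
time_s: 6.98
eef_pos: [0.5754, -0.3525, -0.0397]
eef_rot: [0.498, 0.502, 0.497, -0.502]
wrist_force: [-0.8, 0.6, 7.6]
opening: 0.486
```

step_arm:
  motion:
    - [-15, 0, 0, 0, 0, 0, 255]
    - [-60, 0, 0, 0, 0, 0, 255]
    - [-110, 0, 0, 0, 0, 0, 255]
    - [-130, 0, 0, 0, 0, 0, 255]

```text
time_s: 7.48
eef_pos: [0.5762, -0.3532, 0.0929]
eef_rot: [0.5, 0.503, 0.496, -0.502]
wrist_force: [0.8, 0.4, -1.0]
opening: 0.493
```

```bash
python3 - <<'E'
from h import *
np.set_printoptions(precision=4,suppress=True)
goal([.53,.05,.11],-17)
E
```

```text
shift [ -18.812   -49.9542 -402.6704] rot [16.4563  0.1752 -0.2747] F [ 0.7833  0.4447 -1.005 ] op 0.4927765597462999 t 7.475
```

step_arm:
  motion:
    - [-5, -6, -50, 2, 0, 0, 255]
    - [-9, -12, -100, 4, 0, 0, 255]
    - [-14, -18, -150, 6, 0, 0, 255]
    - [-19, -24, -200, 8, 0, 0, 255]
    - [-19, -31, -250, 10, 0, 0, 255]
    - [-19, -37, -300, 12, 0, 0, 255]
    - [-19, -44, -355, 14, 0, 0, 255]
    - [-19, -50, -403, 16.5, 0, 0, 255]
    - [-19, -50, -403, 16.5, 0, 0, 255]
    - [-19, -50, -403, 16.5, 0, 0, 255]

```text
time_s: 8.72
eef_pos: [0.528, 0.0515, 0.1072]
eef_rot: [-0.421, -0.568, -0.421, 0.569]
wrist_force: [-0.4, -0.2, -1.0]
opening: 0.486
```

```bash
python3 - <<'E'
from h import *
np.set_printoptions(precision=4,suppress=True)
snap('wrist','w5'); goal([.53,.05,.11],-17)
E
```

```text
shift [-2.7322  1.9475  0.3629] rot [-0.054   0.0292  0.0418] F [-0.1411 -0.4167 -2.2043] op 0.48784970799570126 t 8.775
```

View pics/w5.png

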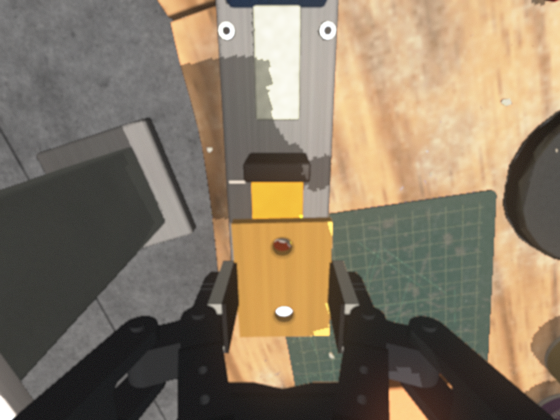

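```bash
python3 - <<'E'
from h import *
np.set_printoptions(precision=4,suppress=True)
c=lambda u,v,z=None:px('wrist','w5',u,v,z)
for n,u,v,z in [('bedL',255,118,.022),('bedR',300,118,.022),('bedLf',254,20,.022),('bedRf',299,20,.022),('bolt',227,30,.011),('bolt',328,30,.011),('noseL',247,153,.0655),('noseR',308,153,.0655),('bedmid',277,60,None),('nosetop',277,160,None)]:
    print(n,c(u,v,z))
P=[c(u,v) for u,v in [(250,240),(310,240),(283,285),(250,320),(310,320)]];print('plate',np.array(P))
Q=np.array([c(u,v,P[2][2]) for u,v in [(231,220),(331,220),(329,336),(236,336)]]);print(Q,Q.mean(0))
L=c(255,118,.022);Rr=c(300,118,.022);Lf=c(254,20,.022);Rf=c(299,20,.022)
m=(L+Rr)/2; d=(Lf+Rf)/2-m; a=np.degrees(np.arctan2(d[0],d[1]));print('yaw',-a, 'w',-np.degrees(np.arctan2(*(Rr-L)[:2]))+90)
n=(c(247,153,.0655)+c(308,153,.0655))/2
for yw in (a,17.1):
  e=np.array([np.sin(np.radians(yw)),np.cos(np.radians(yw)),0]); print(yw,'bed88 from bed',m+e*.046,'from nose',n+e*.070)
E
```

```text
bedL [0.5251 0.1196 0.022 ]
bedR [0.5581 0.1095 0.022 ]
bedLf [0.5457 0.1832 0.022 ]
bedRf [0.5759 0.1739 0.022 ]
bolt [0.5243 0.1849 0.011 ]
bolt [0.5956 0.1631 0.011 ]
noseL [0.5171 0.1017 0.0655]
noseR [0.5558 0.0899 0.0655]
bedmid [0.5534 0.1538 0.022 ]
nosetop [0.5342 0.0901 0.0582]
plate [[0.5192 0.0766 0.1525]
 [0.5445 0.0691 0.153 ]
 [0.5264 0.0503 0.1521]
 [0.5056 0.0367 0.1526]
 [0.5332 0.0281 0.1524]]
[[0.5143 0.0879 0.1521]
 [0.5557 0.0752 0.1521]
 [0.5396 0.0161 0.1521]
 [0.4958 0.0295 0.1521]] [0.5263 0.0522 0.1521]
yaw -16.69526911287482 w -17.001833437178718
16.69526911287482 bed88 from bed [0.5548 0.1586 0.022 ] from nose [0.5566 0.1629 0.0655]
17.1 bed88 from bed [0.5551 0.1585 0.022 ] from nose [0.557  0.1627 0.0655]
```

```bash
python3 - <<'E'
from h import *
np.set_printoptions(precision=4,suppress=True)
c=lambda u,v,z=None:px('wrist','w5',u,v,z)
a,b=c(245,154,.0235),c(309,154,.0235);print(a,b,(a+b)/2+.07*np.array([.292,.956,0]))
goal([.556,.157,.03],-17)
E
```

```text
[0.5089 0.0958 0.0235] [0.5573 0.0811 0.0235] [0.5535 0.1554 0.0235]
shift [  77.2164   -4.5175 -109.5981] rot [-0.054   0.0292  0.0418] F [-0.1411 -0.4167 -2.2043] op 0.48784970799570126 t 8.775
```

step_arm:
  motion:
    - [0, -2, -50, 0, 0, 0, 255]
    - [0, -4, -100, 0, 0, 0, 255]
    - [10, -4.5, -108, 0, 0, 0, 255]
    - [50, -4.5, -108, 0, 0, 0, 255]
    - [77, -4.5, -108, 0, 0, 0, 255]
    - [77, -4.5, -108, 0, 0, 0, 255]
    - [77, -4.5, -108, 0, 0, 0, 255]

```text
time_s: 9.65
eef_pos: [0.5566, 0.1552, 0.0315]
eef_rot: [0.42, 0.569, 0.42, -0.569]
wrist_force: [-0.3, -0.3, -1.6]
opening: 0.488
```

```bash
python3 - <<'E'
from h import *
np.set_printoptions(precision=4,suppress=True)
snap('wrist','w6'); goal([.5555,.1555,-.017],-17)
E
```

```text
shift [49.1277 -1.7134  0.4213] rot [-0.1108 -0.0368 -0.1201] F [ 0.5762  0.194  -0.8731] op 0.4935167568354723 t 9.7
```

View pics/w6.png

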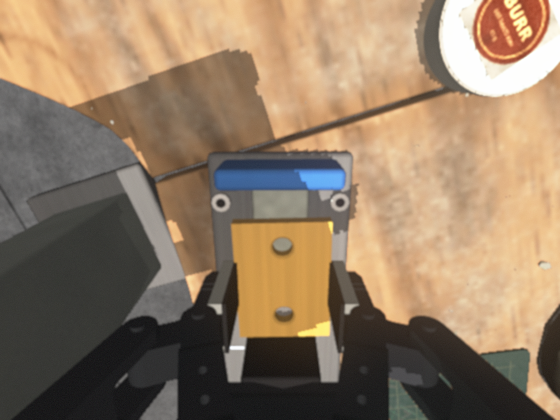

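```bash
python3 - <<'E'
from h import *
np.set_printoptions(precision=4,suppress=True)
c=lambda u,v,z=None:px('wrist','w6',u,v,z)
e=np.array([.292,.956,0]);x=np.array([.956,-.292,0])
f=(c(217,189,.042)+c(345,189,.042))/2; b=(c(252.5,206,.022)+c(307.5,206,.022))/2
pz=c(283,280)[2];Q=np.array([c(u,v,pz) for u,v in [(231.5,222),(331.5,221.5),(329,337),(236,338)]]);p=Q.mean(0)
print('plate',pz,p,'fence-rel y',120+(p-f)@e*1e3,'x vs fence',(p-f)@x*1e3,'x vs bed',(p-b)@x*1e3, 'fence z', c(280,183),'front edge y',120+((Q[0]+Q[1])/2-f)@e*1e3)
w=Q[1]-Q[0];print('plate yaw',np.degrees(np.arctan2(w[1],w[0])))
E
```

```text
plate 0.07648738501977323 [0.5547 0.155  0.0765] fence-rel y 84.41233562571873 x vs fence 0.4280398905050359 x vs bed 1.1783685786133802 fence z [0.5651 0.1922 0.0412] front edge y 115.03364669246098
plate yaw -16.86705861957461
```

step_arm:
  motion:
    - [15, -1, -1.5, 0, 0, 0, 255]
    - [30, -1, -1.5, 0, 0, 0, 255]
    - [40, -1, -1.5, 0, 0, 0, 255]
    - [45, -1, -1.5, 0, 0, 0, 255]
    - [47, -1, -1.5, 0, 0, 0, 255]
    - [47, -1, -1.5, 0, 0, 0, 255]

```text
time_s: 10.45
eef_pos: [0.5555, 0.1579, -0.0161]
eef_rot: [0.42, 0.569, 0.42, -0.569]
wrist_force: [-0.3, -0.3, -1.3]
opening: 0.488
```

step_arm:
  motion:
    - [1, 0, 0, 0, 0, 0, 255]
    - [1, 0, 0, 0, 0, 0, 255]

```text
time_s: 10.7
eef_pos: [0.5555, 0.158, -0.017]
eef_rot: [0.42, 0.569, 0.42, -0.568]
wrist_force: [0.3, -0.3, -1.7]
opening: 0.489
```

step_arm:
  motion:
    - [1, 0, 0, 0, 0, 0, 255]
    - [1, 0, 0, 0, 0, 0, 255]

```text
time_s: 10.95
eef_pos: [0.5556, 0.158, -0.0177]
eef_rot: [0.42, 0.569, 0.42, -0.568]
wrist_force: [-1.5, 0.1, 2.9]
opening: 0.491
```

step_arm:
  motion:
    - [1, 0, 0, 0, 0, 0, 255]
    - [1, 0, 0, 0, 0, 0, 255]

```text
time_s: 11.2
eef_pos: [0.5556, 0.1579, -0.0178]
eef_rot: [0.421, 0.569, 0.42, -0.568]
wrist_force: [-5.6, -0.1, 12.4]
opening: 0.49
```

step_arm:
  motion:
    - [-1, 0, 0, 0, 0, 0, 110]
    - [-1, 0, 0, 0, 0, 0, 80]
    - [-1, 0, 0, 0, 0, 0, 60]
    - [-1, 0, 0, 0, 0, 0, 60]
    - [-30, 0, 0, 0, 0, 0, 60]
    - [-80, 0, 0, 0, 0, 0, 60]
    - [-110, 0, 0, 0, 0, 0, 60]
    - [-110, 0, 60, 0, 0, 0, 60]
    - [-110, 120, 120, 0, 0, 0, 60]

```text
time_s: 12.32
eef_pos: [0.5765, 0.0578, 0.0885]
eef_rot: [-0.419, -0.566, -0.423, 0.57]
wrist_force: [1.5, 0.7, -0.4]
opening: 0.764
```

```bash
python3 - <<'E'
from h import *
np.set_printoptions(precision=4,suppress=True)
print(ctrl.get_obs()['eef_pos'])
snap('wrist','w7'); goal([.515,.024,.10],-17)
E
```

```text
[0.5765 0.0578 0.0885]
shift [ -9.4152 -60.2598  46.8048] rot [-0.1904  0.1148 -0.2135] F [ 1.5899 -4.5798  2.4763] op 0.7643965226337837 t 12.375
```

View pics/w7.png

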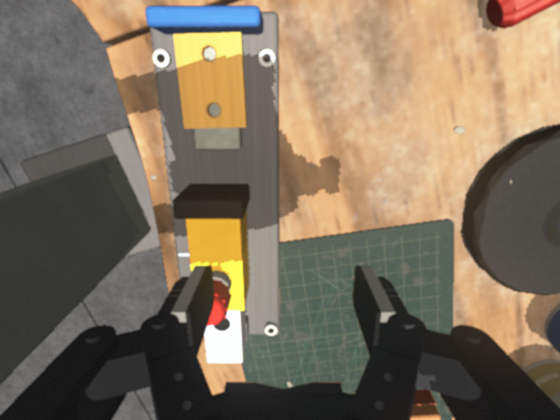

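step_arm:
  motion:
    - [-5, -30, 24, 0, 0, 0, 20]
    - [-5, -60, 47, 0, 0, 0, 20]
    - [-5, -60, 47, 0, 0, 0, 20]
    - [-5, -60, 47, 0, 0, 0, 20]

```text
time_s: 12.88
eef_pos: [0.5129, 0.0301, 0.0963]
eef_rot: [0.421, 0.569, 0.42, -0.568]
wrist_force: [0.3, -0.5, 0.4]
opening: 0.927
```

```bash
python3 - <<'E'
from h import *
np.set_printoptions(precision=4,suppress=True)
p,d=snap('wrist','w8'); print(ctrl.get_obs()['eef_pos'])
h=cv2.cvtColor(p,cv2.COLOR_RGB2HSV); m=cv2.inRange(h,(0,150,80),(6,255,255))|cv2.inRange(h,(174,150,80),(180,255,255))
n,l,st,ce=cv2.connectedComponentsWithStats(m);b=1+np.argmax(st[1:,4]);print(st[b],ce[b])
i=ctrl.camera_info('wrist');T=np.load('pics/w8.npz')['T'];v,u=np.nonzero(l==b);k=d[v,u]
W=(T[:3,:3]@np.array([(u-i['cx'])/i['fx']*k,(v-i['cy'])/i['fy']*k,k])).T+T[:3,3]
t=W[W[:,2]>.085];print(len(t),t.min(0),t.max(0),cv2.minEnclosingCircle((t[:,:2]*1e3).astype(np.float32)))
goal([.515,.0245,.02],-17)
E
```

```text
[0.5132 0.0302 0.0963]
[ 270  219   39   39 1082] [288.4834 238.0037]
986 [0.5026 0.0155 0.085 ] [0.5356 0.11   0.2766] ((524.0537109375, 63.03401184082031), 48.32216262817383)
shift [76.3538  3.2973  4.9165] rot [-0.045  -0.0215 -0.0992] F [ 0.6168  0.2478 -0.5015] op 0.9219793906263646 t 12.925
```

View pics/w8.png

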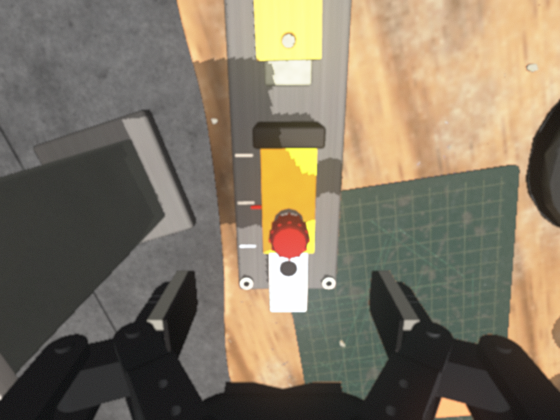

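```bash
python3 - <<'E'
from h import *
np.set_printoptions(precision=4,suppress=True)
k=px('wrist','w8',289,240,.09);print(k,px('wrist','w8',289,240)); goal([k[0],k[1],.02],-17)
E
```

```text
[0.5146 0.0273 0.09  ] [0.5145 0.0271 0.0894]
shift [76.3527  2.0729  2.3391] rot [-0.045  -0.0215 -0.0992] F [ 0.6168  0.2478 -0.5015] op 0.9219793906263646 t 12.925
```

step_arm:
  motion:
    - [20, 2, 2.5, 0, 0, 0, 60]
    - [45, 2, 2.5, 0, 0, 0, 60]
    - [65, 2, 2.5, 0, 0, 0, 60]
    - [76, 2, 2.5, 0, 0, 0, 60]
    - [76, 2, 2.5, 0, 0, 0, 80]
    - [76, 2, 2.5, 0, 0, 0, 110]

```text
time_s: 13.68
eef_pos: [0.5139, 0.0271, 0.0205]
eef_rot: [0.421, 0.569, 0.42, -0.568]
wrist_force: [-0.2, -0.1, -0.3]
opening: 0.57
```

step_arm:
  motion:
    - [0, 0, 0, 0, 0, 0, 160]
    - [0, 0, 0, 0, 0, 0, 200]
    - [0, 0, 0, 0, 0, 0, 255]
    - [0, 0, 0, 0, 0, 0, 255]
    - [0, 0, 0, 0, 0, 0, 255]

```text
time_s: 14.3
eef_pos: [0.5159, 0.0264, 0.0213]
eef_rot: [0.422, 0.57, 0.419, -0.567]
wrist_force: [6.2, -1.4, -1.2]
opening: 0.259
```

step_arm:
  motion:
    - [-4, 1, 0, 0, 0, 0, 255]
    - [-8, 1.5, 0, 0, 0, 0, 255]
    - [-12, 1.5, 0, 0, 0, 0, 255]
    - [-14.5, 1.5, 0, 0, 0, 0, 255]
    - [-14.5, 1.5, 0, 0, 0, 0, 255]

```text
time_s: 14.92
eef_pos: [0.5158, 0.0264, 0.0346]
eef_rot: [0.421, 0.569, 0.42, -0.568]
wrist_force: [5.9, -0.9, -8.9]
opening: 0.257
```

step_arm:
  motion:
    - [0, 0, -4, 0, 0, 0, 255]
    - [0, 0, -8, 0, 0, 0, 255]
    - [0, 0, -12, 0, 0, 0, 255]
    - [0, 0, -16, 0, 0, 0, 255]
    - [0, 0, -20, 0, 0, 0, 255]
    - [0, 0, -24, 0, 0, 0, 255]
    - [0, 0, -28, 0, 0, 0, 255]
    - [0, 0, -32, 0, 0, 0, 255]

```text
time_s: 15.92
eef_pos: [0.5249, 0.0564, 0.0343]
eef_rot: [0.421, 0.569, 0.419, -0.568]
wrist_force: [4.0, -4.0, -8.7]
opening: 0.259
```

step_arm:
  motion:
    - [0, 0, -4, 0, 0, 0, 255]
    - [0, 0, -6, 0, 0, 0, 255]
    - [0, 0, -8, 0, 0, 0, 255]
    - [0, 0, -8.3, 0, 0, 0, 255]
    - [0, 0, -8.3, 0, 0, 0, 255]

```text
time_s: 16.55
eef_pos: [0.5273, 0.0643, 0.0342]
eef_rot: [0.421, 0.569, 0.419, -0.568]
wrist_force: [4.4, -3.7, -9.7]
opening: 0.254
```

step_arm:
  motion:
    - [4, 0, 0, 0, 0, 0, 255]
    - [8, 0, 0, 0, 0, 0, 255]
    - [12, 0, 0, 0, 0, 0, 255]
    - [14, 0, 0, 0, 0, 0, 255]
    - [14, 0, 0, 0, 0, 0, 255]

```text
time_s: 17.18
eef_pos: [0.5274, 0.0647, 0.0213]
eef_rot: [0.421, 0.569, 0.42, -0.568]
wrist_force: [1.5, -2.9, 3.0]
opening: 0.261
```

step_arm:
  motion:
    - [0.8, 0, 0, 0, 0, 0, 255]
    - [0.8, 0, 0, 0, 0, 0, 255]
    - [0.8, 0, 0, 0, 0, 0, 255]

```text
time_s: 17.55
eef_pos: [0.5276, 0.065, 0.0212]
eef_rot: [0.421, 0.569, 0.42, -0.568]
wrist_force: [-1.1, -1.6, 10.1]
opening: 0.261
```

```bash
python3 - <<'E'
from h import *
np.set_printoptions(precision=4,suppress=True)
o=ctrl.get_obs();print(o['eef_pos'],o['wrist_force'],o['opening'],o['time_s'])
snap('wrist','w9')
E
```

```text
[0.5276 0.065  0.0212] [-1.1048 -1.5682 10.1471] 0.2607480216210096 17.55
```

View pics/w9.png

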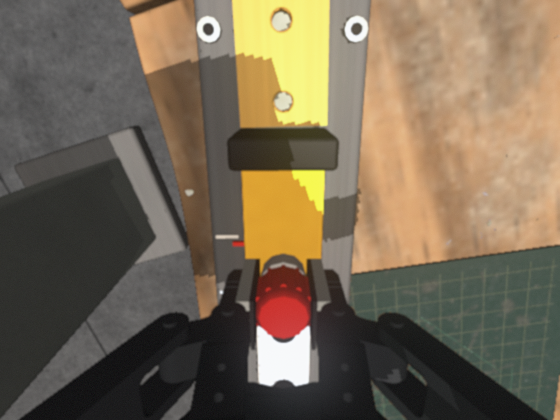

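```bash
python3 -c "
from bench import ctrl
print(ctrl.hand_in())"
```

```text
the job is handed in; nothing more can be done
None
```

The job is done and handed in at about 17.6 s. The brass plate lies lengthwise on the grey bed, trapped between the fence and the nose. The pin is home in the next hole, and the arm is still gripping the knob and pressing it down.

**What I did:** I placed the plate and let go of it. Then I pulled the knob up about 13 mm, with the force matching the spring and no slip, slid the section about 40 mm, and lowered the pin.

**Last checks:**
- **Pin:** under about 10 N of downward push the tool stood at 21.2 mm, against 21.3 mm when I first gripped the knob at home.
- **Section:** in the last picture its red index sits against the scale tick just as it did in the middle hole.
- **Plate:** the last picture shows it on the bed, straight and right at the nose. The fence end was out of that frame. The view just after I let go showed the whole plate lying on the bed up to the fence.
- **Other objects:** I kept clear of the steel plate, sanding block and wax tin and felt no contact with them, but I did not measure their positions again at the end.

**What disagreed or failed:**
- **Tool point:** the real fingertips sit about 41 mm short of the reported tool point. My first grasp closed in the air above the plate, touching nothing. I measured the offset with the wrist camera's depth picture and corrected for it from then on.
- **Plate position:** my two estimates of the plate's place along the bed differed by a few millimetres. The nose would have taken up any such gap as it slid.

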